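# Check a press screw's thread with a pitch comb leaf

## Robot

A 6-joint arm with a two-finger parallel gripper is mounted at the origin on the work surface. World frame = base frame: x ahead of the robot, y to its left, z up, the work surface at z = 0. Lengths are in mm, angles in rad, forces in N, time in s.
With the tool pointing down it reaches from about 250 to 775 mm from the base axis. Payload 4 kg.
Tool frame: the origin (TCP) lies on the centre line of the jaws, within the pads' length; the fingertips stand 8 mm ahead of it and the grasp point (between the pads) lies 11 mm behind it; z points along the fingers, y is the line along which they close (so a half turn about z gives the same grasp; the last joint's range is limited). The gripper opens to 94 mm and grips with 3 to 60 N. Pads are 16 mm wide; open, the fingers measure 119 mm over their backs; the gripper's body (75 mm by 177 mm) begins 78 mm behind the grasp point.
Start: joints at [-1.264, 0.087, 1.371, -0, 1.684, -0.103], TCP at [219.134, -504.482, 188.406] pointing down, gripper open.
Joint ranges: [-3.1, 3.1], [-0.76, 2.03], [0.27, 2.55], [-1.08, 4.22], [0.17, 2.65], [-2.57, 2.57]. Speed limits (rad/s): [2.79, 2.79, 3.14, 3.14, 3.14, 3.14].

## Interface

Orientations are given as [roll, pitch, yaw] about the fixed x, y, z axes, in that order (R = Rz(yaw) Ry(pitch) Rx(roll)).
In Python, from plant import r gives the robot as it stands. The module is installed in compiled form; this text tells all that it offers.
- The arm moves only by the tool send_rows, never from a script. Its argument "deltas" is one flat list of numbers, 4 for each row, row after row: the shift along the world's x, y, z in cm, then the turn about the world's z in rad. In form: [dx, dy, dz, turn, dx, dy, dz, turn, ...]. A call has 1 to 20 rows; each row is the pose to reach, as a shift and turn from the pose commanded when the call began; what a row does not reach only later rows make up. A row lasts 1/12 s, in which the tool goes at most 41.7 mm and 7.16 degrees, less where a joint would pass 70% of its speed; a pose out of reach is approached as far as the arm can. A call with a gripper value outside its range is refused whole. "jaw" is the finger opening in cm, from 0 to 9.4, set as the call begins (left out, the last holds). The fingers move at their own pace and stop on an object; "force" is the grip in N (left out, the last holds). Time passes only in rows, so rows that repeat a pose let the fingers close. It gives the time, the measured TCP pose, the force, the opening and the grip force at its end, in the units of the state.
- r.sense(): the state, without advancing time (a new reading comes with each control period).
- r.grab_frame(name): name is "scene" or "top" or "wrist"; returns (picture, depth): 384x512x3 uint8, blue, green, red; 384x512 float32, mm along the optical axis (not along the pixel's ray), 0 where there is no reading.
- r.get_calibration(name): a dict with "camera_matrix" (3x3 intrinsics, pixels), "R" (3x3) and "t" (3): a world point X has camera coordinates R X + t. Camera axes: x right, y down, z forward; pixel columns grow to the right and rows downward; lengths in mm; the calibration is good to about 2 mm. A picture is of the moment at which its call begins: read the wrist's pose just before it. get_calibration takes no time and is no camera call; for the wrist camera it gives the pose at the moment of the call.
- r.sign_off(): hands the job in; it is judged then, once.
The state is a dict: "time_s": time; "qpos": joint angles; "qvel": joint speeds; "joint_efforts": joint torques, N m; "ee_pos": TCP position; "ee_rot": TCP orientation; "contact_force": force on the tool from outside, world axes, zero at the start; "torque": the same for the moment, N m; "opening": finger opening in mm; "grasp_force": force on a finger pad.
Only numpy, scipy, OpenCV 4.12 (cv2) and the standard library are available. Lean on these libraries where they do the work, as an engineer would, in place of code of your own. Each camera call takes 0.05 s, during which the arm holds its last target. There are 200 camera calls.

## Task

Take the coarse pitch leaf (the one with the longer handle) out of the rack and try it on the middle part of the thread of the big press screw, teeth down and along the screw: feel for the grooves, let the teeth drop fully home, and press gently for about a second so that it is seen to sit flat. Then put the leaf back in its own slot, fully down and upright, let go, and leave the other things where they are.

Things in the scene. Friction and masses are not known exactly. Their poses are not given: they have to be found in the camera images.
- coarse_leaf_grip (a point): Handle centre of the coarse pitch leaf, standing upright in either slot of the rack: steel blade 58 mm long (its x), 6 mm thick (its y), below a black handle 50 mm long, 12 mm thick, 36 mm high with two brass rivets; z up. Tooth tips lie 46 mm below this point, the edge between the teeth 41.5 mm below. Loose, about 0.1 kg.
- coarse_leaf_teeth (a point): Tip of the middle tooth of the coarse leaf, 46 mm below its handle centre; axes as the leaf. Five teeth at x = -24, -12, 0, 12, 24 mm, 4.5 mm long, 3 mm wide at the tip, about 5.5 mm at the root.
- screw_mid (a point): Middle of the axis of the big steel press screw, 55 mm above the bench; x along the screw, z up. Outer diameter 44 mm (crests top out 22 mm above this point), root 34 mm; threaded 95 mm either way, then plain ends in V-blocks. Seated fully, the leaf's handle centre is 63.5 mm above this point; standing on the crests, 68 mm. The screw does not give way.
- cradle: Blue base plate, 290 by 74 mm and 10 mm thick, fixed to the bench, with the two V-blocks (69 mm high, 125 mm either way along x) that carry the screw; origin under its centre. The screw's thread: pitch 12 mm, grooves square round it, 5 mm deep, 6.3 mm wide at the mouth, 3.7 mm at the root. Where they lie along x varies and no pose tells: the nearest groove centre is up to 6 mm from the middle, on either side.
- rack: Dark wooden leaf rack, 96 mm (x) by 124 mm (y) by 24 mm high, fixed to the bench, origin at the centre of its underside. Two upright slots along its x at y = -36 and +36 mm, each 65 mm long, 9.5 mm wide, 18 mm deep, mouths chamfered 1.5 mm. A leaf standing in a slot has its handle centre 52 mm above the bench.
- fine_leaf_grip (a point): Centre of the handle of the fine pitch leaf, standing in the other slot: same blade size and handle height but the handle is only 26 mm long; to be left alone.
- nut: Loose bronze flanged nut standing on its flange, 68 mm across, 45 mm high, 0.7 kg, origin at the centre of its underside; to be left alone.
- oil_can: Loose green can, 56 mm across and 150 mm high, origin at the centre of its underside; to be left alone.
- wrench: Loose wrench, 190 mm long, lying on the bench left of the screw; to be left alone.

How it is judged (in metres and radians):
On the way:
1. the coarse leaf is seated fully home in the middle part of the thread, flat, square and along the screw, under light pressure for half a second (z of coarse_leaf_grip in the frame of screw_mid below 0.065 m and x of coarse_leaf_grip in the frame of screw_mid between -0.065 and 0.065 m and y of coarse_leaf_grip in the frame of screw_mid between -0.006 and 0.006 m and angle between the x axis of coarse_leaf_grip and the x axis of screw_mid, either way round below 0.06 rad and angle between coarse_leaf_grip's own z axis and vertical below 0.1 rad and contact force between coarse_leaf and cradle above 1.5 N), for 0.5 s.
At the end, for the whole second after the job is handed in: The coarse leaf stands at rest, released, back in its own slot: its handle centre within 8 mm of where it started, tilted less than 0.2 rad (distance of coarse_leaf_grip from where it was at the start of the episode below 0.008 m and angle between coarse_leaf_grip's own z axis and vertical below 0.2 rad and linear speed of coarse_leaf below 0.02 m/s); the robot touches nothing.
It fails at once if the coarse leaf is pressed on the screw or its cradle with more than 40 N (contact force between coarse_leaf and cradle above 40 N).
It fails at once if the gripper bears on the screw or its cradle (contact force between the fingers and cradle above 5 N).
It fails at once if the fine leaf is disturbed (distance of fine_leaf_grip from where it was at the start of the episode above 0.015 m).
It fails at once if the nut, the oil can or the wrench is moved (distance of any of nut, oil_can, wrench from where it was at the start of the episode above 0.02 m).
It also fails if it takes over 54 s, if anything falls off the work surface, if the arm or the gripper's body presses on something with over 40 N, if the wrist force passes 120 N, or if a joint passes its speed limit or range.

## Working session

There is one attempt and no reset: what is moved stays moved. The work goes in short steps, Python scripts to look and compute and a tool call to move; the robot and the scene stay as the last step left them, time stands still between calls to the robot, and variables do not carry over. Pictures are saved under pics/ and viewed, at most 10 in all, crops included, and the job is handed in when it is done.

Besides the shell and the picture viewer there is one more tool, called after "Call:" as name(argument=value, ...) on one line, values as JSON. send_rows: Moves the arm, as the interface text tells. Its arguments: {"type":"object","properties":{"deltas":{"type":"array","items":{"type":"number"}},"jaw":{"type":"number"},"force":{"type":"number"}},"required":["deltas"]}

```bash
mkdir -p pics; python3 - <<'E'
from plant import r
import cv2,numpy as np
for n in ["scene","top"]:
    p,d=r.grab_frame(n); c=r.get_calibration(n)
    cv2.imwrite(f"pics/{n}0.png",p); np.savez(f"{n}0.npz",p=p,d=d,K=c["camera_matrix"],R=c["R"],t=c["t"])
    print(n,np.round(c["R"],3).tolist(),c["t"])
s=r.sense(); print(s)
E
```

```text
scene [[-0.694, 0.72, -0.004], [0.564, 0.54, -0.624], [-0.447, -0.436, -0.781]] [ 370.71354246 -328.76726157 1212.62668683]
top [[0.022, -0.999, 0.024], [-0.989, -0.025, -0.145], [0.145, -0.021, -0.989]] [ 46.6171042  615.16505687 991.96090871]
{'time_s': 0.1, 'qpos': array([-1.26409083e+00,  8.79130331e-02,  1.37211116e+00, -8.36900213e-06,
        1.68361228e+00, -1.03105629e-01]), 'qvel': array([-0.00051501, -0.0005682 , -0.00258298, -0.00226451, -0.00063063,
       -0.00016687]), 'joint_efforts': array([ 2.62678062e-03, -3.41253912e+01, -3.03302479e+01,  7.19923689e-02,
        3.03870672e-02, -1.07038854e-04]), 'ee_pos': array([ 218.96662385, -503.94640084,  187.29973742]), 'ee_rot': array([-3.13955883e+00, -2.02082547e-04,  4.09809990e-01]), 'contact_force': array([-0.65433016, -0.09111957,  0.39943794]), 'torque': array([0.00419244, 0.00566602, 0.02695302]), 'grasp_force': 0.0, 'opening': 94.09500140161369}
```

View pics/top0.png

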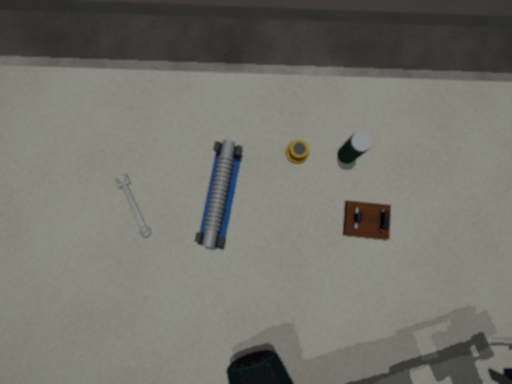

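View pics/scene0.png

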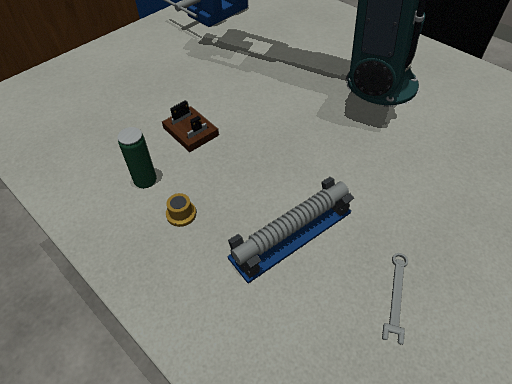

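The top view shows the screw from about (228,142) to (210,247). The rack is at (344–391, 201–239), with the long-handled coarse leaf at (384,219) and the fine leaf at (357,217). The nut is at (297,152) and the can at (355,147).

```bash
cat > h.py <<'E'
import numpy as np,cv2
def cloud(d,K,R,t):
    v,u=np.indices(d.shape); z=d.astype(float)
    c=np.stack([(u-K[0,2])/K[0,0]*z,(v-K[1,2])/K[1,1]*z,z],-1)
    w=(c-t)@R; w[d<=0]=np.nan; return w
def rect(P): 
    (c,s,a)=cv2.minAreaRect(P[:,:2].astype(np.float32)); return np.round(c,1),np.round(s,1),round(a,2)
E
python3 - <<'E'
from h import *
for n in ["top","scene"]:
    f=np.load(n+"0.npz"); W=cloud(f["d"],f["K"],f["R"],f["t"]); p=f["p"].astype(int)
    X,Y,Z=W[...,0],W[...,1],W[...,2]
    g=(X>200)&(X<850)&(abs(Y)<500)
    print(n,"bench z",np.nanmedian(Z[g&(Z<15)]))
    vs,us=np.nonzero(g&(Z>8)); 
    m=(g&(Z>8)).astype(np.uint8); k,l,st,ce=cv2.connectedComponentsWithStats(m)
    for i in range(1,k):
        if st[i,4]>60:
            P=W[l==i]; print(i,st[i,:5],rect(P),"z",np.percentile(P[:,2],[50,98]).round(1))
            for lo,hi in ((18,30),(40,85),(72,90)):
                Q=P[(P[:,2]>lo)&(P[:,2]<hi)]
                if len(Q)>15: print("   ",lo,hi,len(Q),rect(Q),Q.mean(0).round(1))
E
```

```text
top bench z 0.4631456523775448
1 [337 131  35  33 713] (array([ 724.4, -201.7]), array([52.8, 54.4]), 19.29) z [139.7 153.4]
    18 30 21 (array([ 713.6, -190. ]), array([54., 22.]), 46.8) [ 711.8 -187.6   23.5]
    40 85 111 (array([ 713.6, -190. ]), array([54. , 22.3]), 46.73) [ 711.9 -185.7   62.7]
    72 90 51 (array([ 714., -189.]), array([52.7, 20.7]), 43.59) [ 711.4 -186.4   81.5]
2 [ 194  140   49  109 2740] (array([598.5, 157.5]), array([ 76.3, 289.6]), 80.84) z [66.  78.1]
    40 85 1879 (array([598.6, 157.5]), array([ 76.3, 289.4]), 80.89) [596.1 156.9  68.8]
    72 90 636 (array([599.1, 162.6]), array([ 50.8, 287.9]), 83.53) [598.  157.4  74.9]
3 [286 140  23  23 431] (array([726.7, -57.8]), array([65.5, 58.6]), 63.66) z [44.1 49.4]
    18 30 21 (array([715.1, -48.7]), array([46.2, 15.1]), 54.69) [713.1 -48.1  23.8]
    40 85 272 (array([729.3, -60.1]), array([49.5, 50.9]), 0.35) [729.5 -59.4  45.6]
14 [ 343  200   48   39 1591] (array([ 538.9, -254.5]), array([125. ,  96.5]), 85.52) z [24.8 71.4]
    18 30 1252 (array([ 538.8, -254.5]), array([125. ,  96.4]), 85.42) [ 53
[... 1374 characters left out ...]
3108 (array([596.5, 160.6]), array([ 77.9, 291.6]), 81.24) [610.  163.2  67.6]
    72 90 1023 (array([598.4, 160.5]), array([ 32.3, 287.8]), 80.78) [603.4 160.   74.9]
17 [166 193  30  32 742] (array([729.4, -53.3]), array([59.9, 66.6]), 74.61) z [42.3 47.9]
    18 30 74 (array([735.5, -45.6]), array([25.9, 51.6]), 58.4) [738.  -40.1  24. ]
    40 85 389 (array([729. , -57.5]), array([50. , 53.5]), 0.56) [729.2 -55.4  45.4]
18 [393 253  15  20 112] (array([495.9, 370. ]), array([43.8, 28.7]), 43.04) z [ 9.1 11.3]
23 [391 297  10  19  68] (array([583.1, 411.3]), array([39.9, 14.7]), 23.18) z [ 8.7 10.3]
26 [383 316  22  28 176] (array([623.5, 433.3]), array([47.4, 36.2]), 27.21) z [ 8.9 11. ]
```

Call:
send_rows(deltas=[3,2,0,-0.05,6.5,4.5,0,-0.1,10,7,0,-0.16,13.5,9,0,-0.22,17,11.5,0,-0.28,20.5,14,0,-0.34,24,16.5,0,-0.4,27.5,19,0,-0.45,30,20.5,0,-0.48,31.5,21.5,0,-0.49,31.5,21.5,0,-0.49,31.5,21.5,0,-0.49], jaw=5)

```text
time_s: 1.1
ee_pos: [534.2, -288.8, 187.4]
ee_rot: [-3.141, 0.002, -0.078]
contact_force: [-0.1, -0.3, 0.0]
opening: 50.1
grasp_force: 0.0
```

```bash
python3 - <<'E'
from plant import r
import cv2,numpy as np
s=r.sense(); c=r.get_calibration("wrist"); p,d=r.grab_frame("wrist")
cv2.imwrite("pics/w1.png",p); np.savez("w1.npz",p=p,d=d,K=c["camera_matrix"],R=c["R"],t=c["t"])
print(s["time_s"],s["ee_pos"],s["ee_rot"],s["opening"],-c["R"].T@c["t"])
E
```

```text
1.1 [ 534.22574357 -288.76838485  187.39948032] [-3.14135530e+00  2.04513808e-03 -7.80005037e-02] 50.092438972889525 [ 600.46774025 -293.82287151  384.21979964]
```

View pics/w1.png

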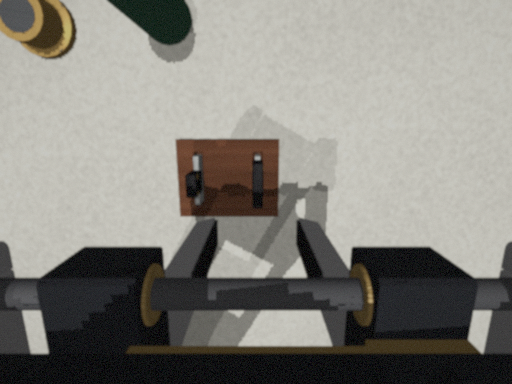

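The wrist view shows the rack at (177–280, 139–216), with the coarse handle at (258,180) and the fine one at (194,180), both in view and clear of the fingers.

```bash
python3 - <<'E'
from h import *
f=np.load("w1.npz"); W=cloud(f["d"],f["K"],f["R"],f["t"]); 
u,v=np.meshgrid(range(512),range(384))
w=(v>125)&(v<225)&(u>165)&(u<295)
Z=W[...,2]; print("bench",np.nanmedian(Z[w&(Z<12)]))
P=W[w&(Z>15)&(Z<30)]; print("rack",rect(P),np.median(P[:,2]))
for a,b in((180,225),(240,280)):
  for lo,hi in((45,80),(60,80)):
    P=W[w&(Z>lo)&(Z<hi)&(u>a)&(u<b)]; print(len(P),rect(P),P.mean(0).round(1),np.percentile(P[:,2],[50,95]))
E
```

```text
bench 0.6656180957658295
rack (array([ 538.8, -253.5]), array([124.1,  95.8]), 85.54) 24.642236405404077
385 (array([ 542.3, -217.9]), array([12.5, 25.4]), 85.51) [ 543.3 -219.6   65.9] [69.84956679 71.44746817]
312 (array([ 542.3, -217.9]), array([12.5, 25.4]), 85.51) [ 542.8 -218.9   69.3] [70.23707994 71.51235076]
512 (array([ 537.1, -289.4]), array([11.1, 49. ]), 85.54) [ 538.4 -289.5   69.9] [70.4294647  71.73765657]
501 (array([ 537.1, -289.3]), array([11., 49.]), 85.75) [ 537.9 -289.5   70.3] [70.43644387 71.73949675]
```

Call:
send_rows(deltas=[0.3,-0.05,-2,0,0.3,-0.05,-5,0,0.3,-0.05,-8,0,0.3,-0.05,-11,0,0.3,-0.05,-13,0,0.3,-0.05,-14.2,0,0.3,-0.05,-14.6,0,0.3,-0.05,-14.6,0,0.3,-0.05,-14.6,0])

```text
time_s: 1.9
ee_pos: [537.6, -291.1, 44.1]
ee_rot: [3.14, -0.002, -0.081]
contact_force: [0.3, 0.1, 0.0]
opening: 49.9
grasp_force: 0.0
```

Call:
send_rows(deltas=[0,0,0,0,0,0,0,0,0,0,0,0,0,0,0,0,0,0,0,0,0,0,0,0,0,0,0,0,0,0,0,0], jaw=0.4, force=30)

```text
time_s: 2.57
ee_pos: [537.2, -289.9, 42.5]
ee_rot: [3.141, -0.0, -0.08]
contact_force: [0.1, -0.3, 1.1]
opening: 11.5
grasp_force: 30.0
```

Call:
send_rows(deltas=[0,0,0.5,0,0,0,1.5,0,0,0,3.5,0,0,0,6,0,0,0,9,0,0,0,12,0,0,1,14,0,0,4,15,0,-0.5,8,15,-0.01,-1,12,15,-0.02,-1.5,16,15,-0.03,-1.5,20,15,-0.04,-1.7,24,15,-0.05,-1.7,28,15,-0.06,-1.7,32,15,-0.074,-1.7,36,15,-0.074,-1.7,40,15,-0.074,-1.7,43,15,-0.074,-1.7,44.7,15,-0.074,-1.7,44.7,15,-0.074])

```text
time_s: 4.23
ee_pos: [519.6, 160.7, 193.0]
ee_rot: [-3.14, -0.0, -0.149]
contact_force: [0.1, 1.0, -1.5]
opening: 11.9
grasp_force: 30.0
```

Call:
send_rows(deltas=[0,0,0,0,0,0,0,0,0,0,0,0,0,0,0,0])

```text
time_s: 4.57
ee_pos: [520.3, 155.7, 192.6]
ee_rot: [3.141, -0.0, -0.156]
contact_force: [-0.3, -0.1, -0.9]
opening: 11.8
grasp_force: 30.0
```

```bash
python3 - <<'E'
from plant import r
import cv2,numpy as np
s=r.sense(); c=r.get_calibration("wrist"); p,d=r.grab_frame("wrist")
cv2.imwrite("pics/w2.png",p); np.savez("w2.npz",p=p,d=d,K=c["camera_matrix"],R=c["R"],t=c["t"])
print(s["time_s"],s["ee_pos"],s["ee_rot"],s["opening"],s["contact_force"])
from h import *
W=cloud(d,c["camera_matrix"],c["R"],c["t"]);Z=W[...,2]
m=(W[...,0]>450)&(abs(W[...,1]-159)<80)&(Z<95)
print("bench",np.nanmedian(W[...,2][(Z<5)]))
P=W[m&(Z>6)&(Z<14)];print("plate",rect(P),np.median(P[:,2]))
P=W[m&(Z>73)];print("crest",len(P),rect(P),P.mean(0),np.percentile(Z[m],99))
E
```

```text
4.5667 [520.33644931 155.68288981 192.59984249] [ 3.14125905e+00 -2.38940427e-04 -1.56252608e-01] 11.835185123376387 [-0.33035203 -0.12339122 -0.85164424]
bench 0.7001007574090005
plate (array([599., 159.]), array([ 74.1, 250.9]), 81.0) 10.608550677250616
crest 3145 (array([595.8, 159.5]), array([ 29.9, 214. ]), 80.88) [609.31592794 157.48840605  75.76491243] 77.72218309801333
```

View pics/w2.png

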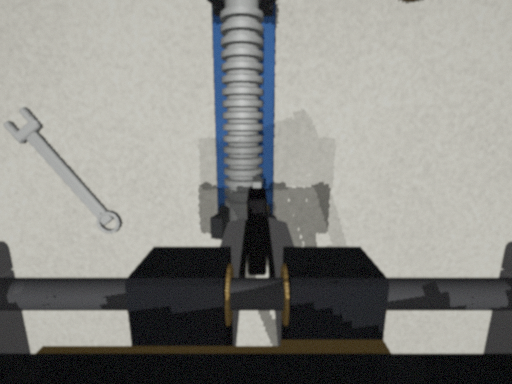

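The wrist view shows the leaf held straight at (258,230). The thread runs from (241,10) to (245,185) and its rings are clear. The wrench is on the left, out of the way.

```bash
python3 - <<'E'
from h import *
f=np.load("w2.npz"); W=cloud(f["d"],f["K"],f["R"],f["t"]); Z=W[...,2]; u,v=np.meshgrid(range(512),range(384))
P=W[(abs(u-258)<14)&(v>180)&(v<285)&(Z>195)&(Z<235)]; print("handle",len(P),rect(P),P.mean(0),np.percentile(P[:,2],[5,50,95]))
m=(W[...,0]>500)&(abs(W[...,1]-159)<80)&(Z<95)
P=W[m&(Z>63)&(Z<80)]
# axis: fit circle-tops: y offset by symmetric fit
from scipy.optimize import least_squares
c0=np.array([597.5,159.3])
def ab(P,a): 
    e=np.array([np.cos(a),np.sin(a)]);n=np.array([-e[1],e[0]]);q=P[:,:2]-c0;return q@e,q@n
s,o=ab(P,-.157); P=P[(abs(s)<95)&(abs(o)<20)]
def fn(q):
    s,o=ab(P,q[0]);o=o-q[1];rr=np.hypot(o,P[:,2]-q[2]); 
    return np.minimum(np.abs(rr-22),np.abs(rr-17))
r_=least_squares(fn,[-.157,0,55.5],loss="soft_l1",f_scale=.5);print("yaw,off,z",r_.x,"rms",np.sqrt((r_.fun**2).mean()))
s,o=ab(P,r_.x[0]);rr=np.hypot(o-r_.x[1],P[:,2]-r_.x[2]);k=abs(o-r_.x[1])<8
best=min((np.corrcoef(rr[k&(s>-40)],np.cos(2*np.pi*(s[k&(s>-40)]-g)/12))[0,1],g) for g in np.arange(-6,6,.1));print("groove at s=",best)
for lo in range(-40,90,26):
    kk=k&(s>=lo)&(s<lo+26)
    if kk.sum()>30: print(lo,kk.sum(),min((np.corrcoef(rr[kk],np.cos(2*np.pi*(s[kk]-g)/12))[0,1],g) for g in np.arange(-6,6,.1)),s[kk].min())
# V-block/plain end locate: far end plate edge
Q=W[m&(Z>6)&(Z<14)];s2,_=ab(Q,r_.x[0]);print("plate far end s",np.percentile(s2,[99,99.9]),s2.max())
E
```

```text
handle 1799 (array([519.9, 155.8]), array([16.1, 50.3]), 76.21) [523.21479994 155.18384096 219.57031532] [209.8811933  220.44443036 221.98964694]
yaw,off,z [-0.15678864 -0.1094684  55.35788595] rms 0.9064128091532415
groove at s= (np.float64(-0.8829337531723526), np.float64(-5.200000000000003))
-40 380 (np.float64(-0.8926216714078262), np.float64(-5.200000000000003)) -39.305157752199555
-14 409 (np.float64(-0.8969045416481934), np.float64(-5.200000000000003)) -13.159013163886376
12 446 (np.float64(-0.8814296789106363), np.float64(-5.200000000000003)) 12.370600439476618
38 460 (np.float64(-0.8885390239436982), np.float64(-5.100000000000003)) 38.000512061618934
64 455 (np.float64(-0.8778745219849127), np.float64(-5.3000000000000025)) 64.97194635155964
plate far end s [115.8933404  125.32032377] 126.96040815994685
```

Call:
send_rows(deltas=[2,0.1,0,0,5,0.3,0,0,7.24,0.42,-1,0,7.24,0.42,-3,0,7.24,0.42,-5,0,7.24,0.42,-6.2,0,7.24,0.42,-6.5,0,7.24,0.42,-6.5,0,7.24,0.42,-6.5,0,7.24,0.42,-6.5,0,7.24,0.42,-6.5,0])

```text
time_s: 5.53
ee_pos: [593.4, 161.4, 129.4]
ee_rot: [-3.141, -0.003, -0.154]
contact_force: [-0.7, -0.1, -1.6]
opening: 11.5
grasp_force: 30.0
```

```bash
cat > look.py <<'E'
from plant import r
from h import *
import sys
n=sys.argv[1]
s=r.sense(); c=r.get_calibration("wrist"); p,d=r.grab_frame("wrist")
cv2.imwrite(f"pics/{n}.png",p); np.savez(f"{n}.npz",p=p,d=d,K=c["camera_matrix"],R=c["R"],t=c["t"])
print(s["time_s"],s["ee_pos"],s["ee_rot"],s["opening"],s["contact_force"])
W=cloud(d,c["camera_matrix"],c["R"],c["t"]); Z=W[...,2];zt=s["ee_pos"][2]+28
u,v=np.meshgrid(range(512),range(384))
m=(abs(u-258)<14)&(v>180)&(v<285)&(abs(Z-zt)<6);P=W[m]
print("handle",len(P),rect(P),np.median(P[:,2]))
c0=np.array([597.5,159.3]);e=np.array([np.cos(-.157),np.sin(-.157)]);nn=np.array([-e[1],e[0]])
q=W[...,:2]-c0;S=q@e;O=q@nn;k=(abs(O)<6)&(S>20)&(S<93)&(Z>65)&(Z<82)
s_,z_=S[k],Z[k]
print("groove",k.sum(),min((np.corrcoef(z_,np.cos(2*np.pi*(s_-g)/12))[0,1],g) for g in np.arange(-6,6,.1)))
k=(abs(O)<25)&(S>20)&(S<93)&(Z>73)&(Z<82);print("crest mean O",O[k].mean(),np.percentile(Z[k],98), "handle s,o",[(np.array(rect(P)[0])-c0)@e,(np.array(rect(P)[0])-c0)@nn])
E
python3 look.py w3
```

```text
5.5333 [593.36007956 161.37275059 129.35479623] [-3.14060877e+00 -3.10744211e-03 -1.54185913e-01] 11.497108664922964 [-0.71397169 -0.07834553 -1.60999598]
handle 1607 (array([592.8, 161.5]), array([15.8, 50.3]), 76.12) 157.2657504965406
groove 1277 (np.float64(-0.8912529954097781), np.float64(-5.100000000000003))
crest mean O -0.031344138933553096 78.2794532288362 handle s,o [np.float64(-4.986176522373333), np.float64(1.4380694307763255)]
```

View pics/w3.png

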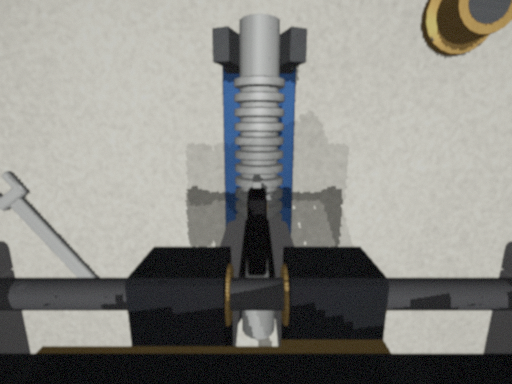

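The view shows the leaf at (258,225) lined up over the thread, with the V-block and nut clear of the gripper.

Call:
send_rows(deltas=[0,-0.1,-0.3,0,0,-0.1,-0.7,0,0,-0.1,-1,0,0,-0.1,-1.2,0,0,-0.1,-1.3,0,0,-0.1,-1.4,0,0,-0.1,-1.5,0,0,-0.1,-1.55,0,0,-0.1,-1.6,0,0,-0.1,-1.65,0,0,-0.1,-1.7,0,0,-0.1,-1.75,0,0,-0.1,-1.75,0,0,-0.1,-1.75,0])

```text
time_s: 6.75
ee_pos: [592.6, 160.2, 109.9]
ee_rot: [3.141, -0.0, -0.154]
contact_force: [0.5, -0.1, -0.8]
opening: 11.6
grasp_force: 30.0
```

Call:
send_rows(deltas=[0,0,-0.04,0,0,0,-0.08,0,0,0,-0.12,0,0,0,-0.12,0,0,0,-0.12,0])

```text
time_s: 7.17
ee_pos: [592.7, 160.2, 109.2]
ee_rot: [-3.141, -0.001, -0.154]
contact_force: [0.1, -0.1, 0.7]
opening: 11.6
grasp_force: 30.0
```

Call:
send_rows(deltas=[0,0,-0.03,0,0,0,-0.06,0,0,0,-0.1,0,0,0,-0.1,0,0,0,-0.1,0])

```text
time_s: 7.58
ee_pos: [592.9, 160.3, 109.1]
ee_rot: [-3.141, -0.002, -0.154]
contact_force: [-0.9, 0.5, 4.8]
opening: 12.1
grasp_force: 30.0
```

Call:
send_rows(deltas=[0,0,-0.04,0,0,0,-0.08,0,0,0,-0.08,0,0,0,-0.08,0,0,0,-0.08,0])

```text
time_s: 8.0
ee_pos: [593.0, 160.3, 109.0]
ee_rot: [-3.141, -0.002, -0.154]
contact_force: [-2.6, -0.7, 7.0]
opening: 11.5
grasp_force: 30.0
```

```bash
python3 look.py w4
```

```text
8.0 [592.98632348 160.30081318 109.01825314] [-3.14101397e+00 -2.09294831e-03 -1.54159212e-01] 11.461554242205624 [-2.61063543 -0.67172126  7.02239128]
handle 1607 (array([592.6, 160.3]), array([15.7, 50.1]), 76.22) 136.9281132218286
groove 1502 (np.float64(-0.8915299140147805), np.float64(-5.100000000000003))
crest mean O -0.0711067012282445 78.2992761183608 handle s,o [np.float64(-4.996089706594789), np.float64(0.22155731461038408)]
```

The handle top reads 136.9 mm, and about 1 mm of that is camera bias. That puts the handle centre near 118 mm, which is fully home, since standing on the crests would give 123 mm. I'll hold the pressure.

Call:
send_rows(deltas=[0,0,-0.02,0,0,0,-0.03,0,0,0,-0.03,0,0,0,-0.03,0,0,0,-0.03,0,0,0,-0.03,0,0,0,-0.03,0,0,0,-0.03,0,0,0,-0.03,0,0,0,-0.03,0,0,0,-0.03,0,0,0,-0.03,0,0,0,-0.03,0,0,0,-0.03,0,0,0,-0.03,0,0,0,-0.03,0])

```text
time_s: 9.38
ee_pos: [593.0, 160.3, 109.0]
ee_rot: [-3.141, -0.002, -0.154]
contact_force: [-2.1, -1.0, 9.0]
opening: 11.8
grasp_force: 30.0
```

Call:
send_rows(deltas=[0,0,0.3,0,0,0,0.8,0,0,0,1.6,0,0,0,3,0,0,0,5,0,0,0,7,0,-1,-1,8.5,0,-2,-4,8.5,0.01,-3,-8,8.5,0.02,-4,-12,8.5,0.03,-5,-16,8.5,0.04,-5.54,-20,8.5,0.05,-5.54,-24,8.5,0.06,-5.54,-28,8.5,0.074,-5.54,-32,8.5,0.074,-5.54,-36,8.5,0.074,-5.54,-40,8.5,0.074,-5.54,-43,8.5,0.074,-5.54,-44.5,8.5,0.074,-5.54,-45.02,8.5,0.074])

```text
time_s: 11.05
ee_pos: [536.6, -292.3, 190.8]
ee_rot: [-3.141, 0.001, -0.083]
contact_force: [-0.5, 0.7, -1.9]
opening: 11.8
grasp_force: 30.0
```

Call:
send_rows(deltas=[0,0,-2,0,0,0,-5,0,0,0,-8,0,0,0,-10,0,0,0,-11,0,0,0,-11.3,0,0,0,-11.3,0,0,0,-11.3,0,0,0,-11.3,0,0,0,-11.3,0])

```text
time_s: 11.88
ee_pos: [538.2, -290.5, 80.7]
ee_rot: [3.14, -0.003, -0.08]
contact_force: [0.2, 1.2, -1.3]
opening: 11.7
grasp_force: 30.0
```

```bash
python3 - <<'E'
import runpy,sys
from h import *
sys.argv=["look","w5"]
try: runpy.run_path("look.py")
except Exception as e: print(e)
f=np.load("w5.npz"); W=cloud(f["d"],f["K"],f["R"],f["t"]);Z=W[...,2]
m=(W[...,0]>470)&(W[...,0]<610)&(abs(W[...,1]+253)<80)&(Z>18)&(Z<28);P=W[m]
# far edge & fine handle
print("rack",rect(P)); e=np.array([np.cos(-.0777),np.sin(-.0777)]);n=np.array([-e[1],e[0]]);q=P[:,:2]-[538.8,-253.5];print(np.percentile(q@e,99.5),np.percentile(q@n,[.5,99.5]))
E
```

```text
11.8833 [ 538.22764595 -290.52153412   80.74093751] [ 3.13981024 -0.0032089  -0.08003359] 11.738182840867145 [ 0.23574793  1.24177237 -1.29658544]
handle 1610 (array([ 537.8, -290.4]), array([15.8, 50.4]), 80.34) 108.62700101314655
groove 0 (np.float64(nan), np.float64(-6.0))
index -1 is out of bounds for axis 0 with size 0
rack (array([ 541.4, -253.5]), array([124.7,  90.6]), 85.65)
47.71456353213973 [-61.39898679  61.47487877]
  avg = a.mean(axis, **keepdims_kw)
  ret = um.true_divide(
  c = cov(x, y, rowvar, dtype=dtype)
  c *= np.true_divide(1, fact)
  c *= np.true_divide(1, fact)
look.py:16: RuntimeWarning: Mean of empty slice.
  k=(abs(O)<25)&(S>20)&(S<93)&(Z>73)&(Z<82);print("crest mean O",O[k].mean(),np.percentile(Z[k],98), "handle s,o",[(np.array(rect(P)[0])-c0)@e,(np.array(rect(P)[0])-c0)@nn])
  ret = ret.dtype.type(ret / rcount)
```

View pics/w5.png

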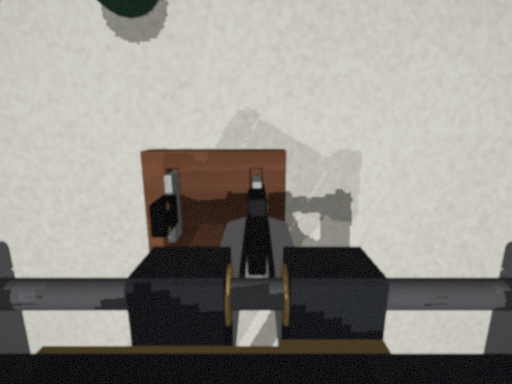

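The leaf at (258,225) is in line with its slot, and the slot's visible end is at (257,175). The fine leaf at (168,210) is undisturbed.

Call:
send_rows(deltas=[-0.05,0.05,-0.6,0,-0.05,0.05,-1.2,0,-0.05,0.05,-1.6,0,-0.05,0.05,-1.8,0,-0.05,0.05,-2,0,-0.05,0.05,-2.2,0,-0.05,0.05,-2.4,0,-0.05,0.05,-2.4,0,-0.05,0.05,-2.4,0])

```text
time_s: 12.68
ee_pos: [536.6, -289.5, 54.5]
ee_rot: [3.142, 0.0, -0.08]
contact_force: [0.2, -0.9, -1.2]
opening: 11.5
grasp_force: 30.0
```

Inside the slot with no contact, so I'll finish lowering.

Call:
send_rows(deltas=[0,0,-0.2,0,0,0,-0.4,0,0,0,-0.6,0,0,0,-0.8,0,0,0,-0.95,0,0,0,-1.05,0,0,0,-1.15,0,0,0,-1.2,0,0,0,-1.2,0,0,0,-1.2,0])

```text
time_s: 13.52
ee_pos: [536.7, -289.5, 42.7]
ee_rot: [3.141, -0.0, -0.08]
contact_force: [-0.6, -0.2, -1.4]
opening: 11.8
grasp_force: 30.0
```

Call:
send_rows(deltas=[0,0,-0.03,0,0,0,-0.06,0,0,0,-0.09,0,0,0,-0.09,0,0,0,-0.09,0])

```text
time_s: 13.93
ee_pos: [536.8, -289.6, 42.5]
ee_rot: [3.141, -0.001, -0.08]
contact_force: [-1.4, 0.7, 3.4]
opening: 11.5
grasp_force: 30.0
```

Call:
send_rows(deltas=[0,0,0,0,0,0,0,0,0,0,0,0,0,0,0,0,0,0,0,0,0,0,0,0,0,0,0,0,0,0,0,0], jaw=4.5)

```text
time_s: 14.6
ee_pos: [536.6, -289.5, 41.6]
ee_rot: [3.142, 0.0, -0.08]
contact_force: [-0.3, -0.2, -0.7]
opening: 44.9
grasp_force: 0.0
```

Call:
send_rows(deltas=[0,0,1,0,0,0,2.5,0,0,0,5,0,0,0,8,0,0,0,11,0,0,0,13.5,0,0,0,14.5,0,0,0,14.5,0,0,0,14.5,0,0,0,14.5,0])

```text
time_s: 15.43
ee_pos: [535.7, -288.9, 184.3]
ee_rot: [-3.14, 0.003, -0.08]
contact_force: [0.6, 0.2, -0.5]
opening: 45.3
grasp_force: 0.0
```

```bash
python3 - <<'E'
from plant import r
from h import *
c=r.get_calibration("wrist"); p,d=r.grab_frame("wrist"); cv2.imwrite("pics/w6.png",p)
W=cloud(d,c["camera_matrix"],c["R"],c["t"]);Z=W[...,2];g=abs(W[...,0]-538)<60
for y in(-290,-218):
    P=W[g&(abs(W[...,1]-y)<20)&(Z>60)&(Z<80)];print(rect(P),np.percentile(P[:,2],[50,95]))
P=W[g&(abs(W[...,1]+253)<80)&(Z>18)&(Z<30)];print(rect(P))
E
```

```text
(array([ 536.3, -289.2]), array([10.9, 49.6]), 85.48) [70.48312162 71.58106726]
(array([ 542.2, -217.9]), array([12.5, 25.4]), 85.65) [70.1648621  71.49144068]
(array([ 538.4, -253.4]), array([124.4,  96. ]), 85.49)
```

View pics/w6.png

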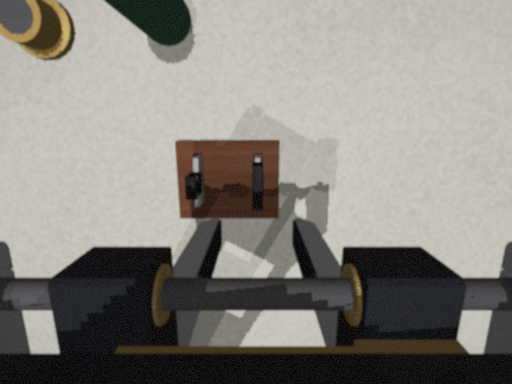

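The coarse leaf stands in its slot again at (258,180), within 1 mm of where it started, upright and at the same height. The fine leaf, nut and can have not moved.

```bash
python3 -c "
from plant import r
print(r.sign_off())"
```

```text
the job is handed in; nothing more can be done
None
```

The coarse leaf seated fully home in the middle of the thread, was pressed at about 7–9 N for over a second, and is back upright in its own slot within 1 mm of its start; the job is handed in, but no verdict was returned.

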